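# Swing the stiff tap spout over the bowl

## Task

Swing the tap's stiff spout round from above the drain until its mouth is over the middle of the aluminium bowl, and leave it there. Swing it steadily rather than flinging it, and leave the bowl and everything else on the ledge where they stand. Mind the wire rack above the tap.

Things in the scene. Friction and masses are not known exactly. Their poses are not given: they have to be found in the camera images.
- spout (a joint): swivel angle of the tap's steel spout about the upright tap axis (rad, limits -1.4 to 1.4). At 0 the spout points along the tap's own -x (roughly toward the robot); positive swings its mouth toward +y (the robot's left). The joint is stiff: about 0.7 N m to move it (some 4 to 5 N at the head), and it stays where it is left.
- tap_axis (a point): point on the upright swivel axis of the pillar tap, 127 mm above the ledge. The tap column is a 36 to 68 mm thick steel post; its collar at the top is 44 mm in diameter, to 167 mm height. Its x axis is the tap's own x.
- spout_mouth (a point): centre of the mouth, the underside of the upright head at the spout's end, 170 mm out from the tap axis and 111 mm above the ledge. The spout is a level 16 mm tube with its centre line 141 mm above the ledge. Its x axis points from the mouth back to the tap axis.
- spout_head (a point): centre of the top face of the spout's head, 192 mm above the ledge, straight above the mouth. The head is an upright round steel cylinder 28 mm in diameter and 81 mm tall; 43 mm of it stand clear above the tube, to be pinched, straddled or pushed.
- rack: fixed steel wire rack over the tap; origin on the ledge under the tap axis. Wires 6 to 9 mm thick, centres 323 mm up, span x -135 (front edge, toward the robot) to +60 and y -250 to +250 mm in its frame; braced posts at x +60, y -250 and +250. Once swung aside the spout's head is under the front edge: lean the gripper back toward the robot some 40 degrees to reach it.
- bowl: round aluminium bowl, loose, rim 140 mm in diameter, 55 mm high; origin at the centre of its underside. It stands left or right of the drain, under the circle along which the mouth swings (centre within 10 mm of that circle).
- mug: steel mug with a handle, 76 mm in diameter, 85 mm high, loose; origin at the centre of its underside. It stands on the other side of the drain from the bowl, and is not wanted.
- jug: blue plastic jug with a handle, 120 mm in diameter, 170 mm high; origin at the centre of its underside. Bystander.
- nailbrush: wooden nail brush, 95 x 38 x 36 mm; origin at the centre of its underside. Bystander near the drain.
- soapdish: green plastic soap dish with a hinged flap lid, 85 x 120 x 40 mm; origin at the centre of its underside. Bystander.
- pumice: grey pumice stone, 50 x 34 x 24 mm; origin at the centre of its underside. Bystander beside the tap.
- bottle: white plastic bottle, 54 mm in diameter, 150 mm high; origin at the centre of its underside. Bystander near the basin.

How it is judged:
By the outcome, as a careful person would: the job done as asked, in the order asked, and still so for the second after the job is handed in, with the robot touching nothing.
It also fails if it takes over 32 s, if anything falls off the work surface, if the arm or the gripper's body presses on something with over 40 N, if the wrist force passes 120 N, or if a joint passes its speed limit or range.

## Robot

A 6-joint arm with a two-finger parallel gripper is mounted at the origin on the work surface. World frame = base frame: x ahead of the robot, y to its left, z up, the work surface at z = 0. Lengths are in m, angles in rad, forces in N, time in s.
With the tool pointing down it reaches from about 0.375 to 0.925 m from the base axis. Payload 5.7 kg.
Tool frame: the origin (TCP) lies between the finger pads; the fingertips stand 17 mm ahead of it and the grasp point (between the pads) lies 2 mm behind it; z points along the fingers, y is the line along which they close (so a half turn about z gives the same grasp; the last joint's range is limited). The gripper opens to 88 mm and grips with 3 to 60 N. Pads are 20 mm wide; open, the fingers measure 115 mm over their backs; the gripper's body (75 mm by 178 mm) begins 61 mm behind the grasp point.
Start: joints at [-1.401, 0.359, 1.51, -0, 1.272, -0.115], TCP at [0.169, -0.576, 0.24] pointing down, gripper open.
Joint ranges: [-2.97, 2.97], [-1.01, 2.36], [0.21, 2.38], [-0.96, 4.11], [0.2, 2.71], [-2.98, 2.98]. Speed limits (rad/s): [2.39, 2.39, 3.14, 3.14, 3.14, 3.14].

## Interface

Orientations are given as a rotation vector (axis times angle).
In Python, from rig import ctrl, camera gives the robot as it stands. The module is installed in compiled form; this text tells all that it offers.
- The arm moves only by the tool send_rows, never from a script. Its argument "increments" is a list of rows, each an object of numbers: "x", "y", "z": the shift along the world's x, y, z in units of 250 mm (1.0 is 250 mm); "roll": the turn about the world's z in units of 360 degrees (1.0 is 360 degrees); "fingers": the finger opening in mm, from 0 to 87.8. A call has 1 to 12 rows; each row is the pose to reach, as a shift and turn from the pose commanded when the call began, turning the shorter way round; what a row does not reach only later rows make up. A row lasts 1/10 s, in which the tool goes at most 50 mm and 8.59 degrees, less where a joint would pass 70% of its speed; a pose out of reach is approached as far as the arm can. A call with a number of a shift or a turn outside -1 to 1 is refused whole. A call with a gripper value outside its range is refused whole. The fingers move at their own pace and stop on an object; the grip force is fixed at half the most. Time passes only in rows, so rows that repeat a pose let the fingers close. It gives the time, the measured TCP pose, the force, the opening and the grip force at its end, in the units of the state.
- ctrl.read_state(): the state, without advancing time (a new reading comes with each control period).
- camera(name): name is "side" or "top"; returns a dict with "frame" (480x640x3 uint8, blue, green, red), "fx", "fy", "cx", "cy" (pixels), "extrinsics" (4x4, takes a point from world to camera coordinates). Camera axes: x right, y up, looking along -z (the intrinsics and any distortion apply to the point x, -y, -z); pixel columns grow to the right and rows downward; lengths in m; the calibration is good to about 2 mm. A picture is of the moment at which its call begins. There is no depth.
- ctrl.sign_off(): hands the job in; it is judged then, once.
The state is a dict: "clock": time; "joint_pos": joint angles; "qd": joint speeds; "effort": joint torques, N m; "position": TCP position; "orientation": TCP orientation; "force": force on the tool from outside, world axes, zero at the start; "torque": the same for the moment, N m; "gripper_width": finger opening in m; "finger_force": force on a finger pad.
Only numpy, scipy, OpenCV 4.12 (cv2) and the standard library are available. Lean on these libraries where they do the work, as an engineer would, in place of code of your own. Each camera call takes 0.05 s, during which the arm holds its last target. There are 200 camera calls.

## Working session

There is one attempt and no reset: what is moved stays moved. The work goes in short steps, Python scripts to look and compute and a tool call to move; the robot and the scene stay as the last step left them, time stands still between calls to the robot, and variables do not carry over. Pictures are saved under pics/ and viewed, at most 10 in all, crops included, and the job is handed in when it is done.

Besides the shell and the picture viewer there is one more tool, called after "Call:" by a JSON object that holds its "fn" and its "kwargs". send_rows: Moves the arm, as the interface text tells. Its arguments: {"type":"object","properties":{"increments":{"type":"array","items":{"type":"object","properties":{"x":{"type":"number","minimum":-1,"maximum":1},"y":{"type":"number","minimum":-1,"maximum":1},"z":{"type":"number","minimum":-1,"maximum":1},"roll":{"type":"number","minimum":-1,"maximum":1},"fingers":{"type":"number"}}}}},"required":["increments"]}

```bash
mkdir -p pics; cat > h.py <<'E'
import numpy as np,cv2
from rig import ctrl,camera
def cam(n):
    c=camera(n);return c
def ray(c,u,v):
    E=np.array(c['extrinsics']);R=E[:3,:3];o=-R.T@E[:3,3]
    d=R.T@np.array([(u-c['cx'])/c['fx'],-(v-c['cy'])/c['fy'],-1.]);return o,d/np.linalg.norm(d)
def onz(c,u,v,z):
    o,d=ray(c,u,v);return o+d*(z-o[2])/d[2]
def tri(c1,p1,c2,p2):
    o1,d1=ray(c1,*p1);o2,d2=ray(c2,*p2)
    t=np.linalg.lstsq(np.c_[d1,-d2],o2-o1,rcond=None)[0]
    a=o1+d1*t[0];b=o2+d2*t[1];return (a+b)/2,np.linalg.norm(a-b)
def proj(c,p):
    q=np.array(c['extrinsics'])@np.r_[p,1];return c['cx']+c['fx']*q[0]/-q[2],c['cy']-c['fy']*q[1]/-q[2]
E
python3 - <<'E'
from h import *
for n in('side','top'):
    c=cam(n);cv2.imwrite(f'pics/{n}0.png',c['frame']);print(n,{k:c[k] for k in c if k not in('frame',)},ray(c,320,240))
print(ctrl.read_state())
E
```

```text
side {'fx': 495.5863007014277, 'fy': 495.5863007014277, 'cx': 320.7477022210404, 'cy': 241.4939657310096, 'extrinsics': array([[-0.77942963, -0.62647064, -0.00489686,  0.39029594],
       [ 0.44442342, -0.55840912,  0.70047632, -0.3154552 ],
       [-0.44156231,  0.54379572,  0.71365884, -1.08895378],
       [ 0.        ,  0.        ,  0.        ,  1.        ]])} (array([-0.03643704,  0.66052429,  1.00002162]), array([ 0.44407546, -0.54453081, -0.7115358 ]))
top {'fx': 499.0838354122926, 'fy': 499.0838354122926, 'cx': 319.3287662703125, 'cy': 242.9643433106488, 'extrinsics': array([[ 0.01467191, -0.99981033,  0.01280812, -0.03143833],
       [ 0.99561328,  0.01579172,  0.09222155, -0.50744239],
       [-0.09240632,  0.01139887,  0.99565613, -1.1480417 ],
       [ 0.        ,  0.        ,  0.        ,  1.        ]])} (array([ 0.39959134, -0.0103326 ,  1.19025455]), array([ 0.09833774, -0.01264951, -0.9950727 ]))
{'clock': 0.1, 'joint_pos': array([-1.40113695e+00,  3.59426029e-01,  1.51129683e+00, -2.91767706e-05,
        1.27248627e+00, -1.15121057e-01]), 'qd': array([-0.00134749, -0.00032088, -0.00142104, -0.0014358 ,  0.00116882,
       -0.00032368]), 'effort': array([ 2.36172536e-04, -5.16354811e+01, -2.71406168e+01,  6.76713162e-02,
        2.75603664e-02, -2.75430818e-05]), 'position': array([ 0.16844069, -0.57527024,  0.23890818]), 'orientation': array([-3.10819789e+00, -4.45606145e-01,  1.12953317e-04]), 'force': array([ 0.47023923, -0.08070556, -0.05221551]), 'torque': array([-0.01049564, -0.01567669, -0.02379065]), 'finger_force': 0.0, 'gripper_width': 0.08778367009739448}
```

View pics/side0.png

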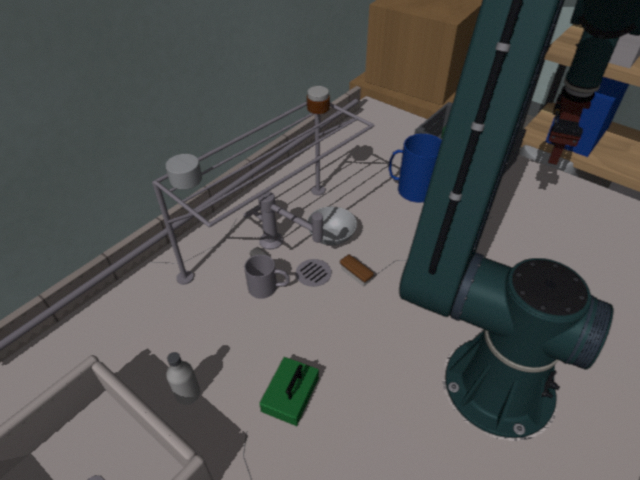

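View pics/top0.png

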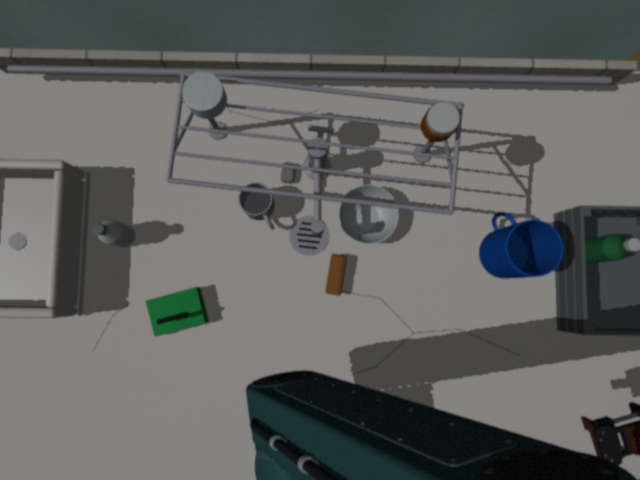

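The side view shows the spout head at about (318,225), the tap at (268,220), the bowl at (338,223) and the mug at (262,275). The top view shows the head at about (317,228), the tap at (316,145), the bowl at (369,214), so on the robot's right, and the mug at (257,201). The rack's front edge runs from (168,181) to (452,212). Next I'll zoom in for exact pixels.

```bash
python3 - <<'E'
from h import *
s=cv2.imread('pics/side0.png')[180:300,240:370];t=cv2.imread('pics/top0.png')[120:270,230:410]
s=cv2.resize(s,None,fx=3,fy=3,interpolation=2);t=cv2.resize(t,None,fx=2.2,fy=2.4,interpolation=2)
o=np.zeros((360,390+396,3),np.uint8);o[:,:390]=s;o[:,390:]=t
cv2.imwrite('pics/z0.png',np.clip(o*1.3,0,255).astype(np.uint8))
E
```

```text
(no output)
```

View pics/z0.png

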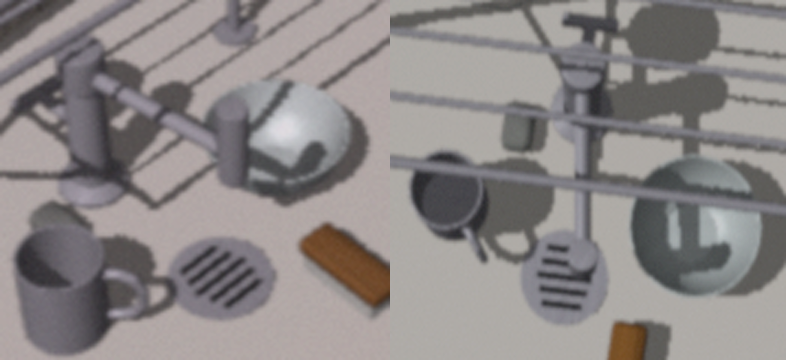

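Zoomed pixels: the head top is at side (317.7,214.3) and top (317.3,224.2), and the collar top is at side (266.7,197.3) and top (317.3,145.8). The bowl rim centre is at side (333,225) and top (369.5,213.8).

```bash
python3 - <<'E'
from h import *
s=cam('side');t=cam('top')
P={'head':((317.7,214.3),(317.3,224.2)),'collar':((266.7,197.3),(317.3,145.8)),'bowlrim':((333,225),(369.5,213.8)),'rackL':((210,222),(168,181)),'rackR':((372,125),(452,212))}
r={}
for k,(a,b) in P.items():
    r[k],g=tri(s,a,t,b);print(k,r[k].round(4),'gap',round(g,4))
print('head@.192',onz(s,*P['head'][0],.192).round(4),onz(t,*P['head'][1],.192).round(4))
print('collar@.167',onz(s,*P['collar'][0],.167).round(4),onz(t,*P['collar'][1],.167).round(4))
print('bowl@.055',onz(s,*P['bowlrim'][0],.055).round(4),onz(t,*P['bowlrim'][1],.055).round(4))
print('rack@.323',[onz(c,*P[k][i],.323).round(3) for k in('rackL','rackR') for i,c in((0,s),(1,t))])
A=r['collar'][:2];H=r['head'][:2];B=r['bowlrim'][:2]
f=lambda p:(np.linalg.norm(p-A),np.degrees(np.arctan2(-(p-A)[1],-(p-A)[0])))
print('head r,ang',f(H),'bowl',f(B))
E
```

```text
head [ 0.5275 -0.0186  0.1948] gap 0.0056
collar [ 0.6984 -0.0168  0.1595] gap 0.0068
bowlrim [ 0.5738 -0.1411  0.0404] gap 0.0062
rackL [0.5831 0.2447 0.3306] gap 0.0014
rackR [ 0.5388 -0.2538  0.3209] gap 0.0002
head@.192 [ 0.5269 -0.0223  0.192 ] [ 0.5302 -0.0171  0.192 ]
collar@.167 [ 0.6884 -0.012   0.167 ] [ 0.6991 -0.0148  0.167 ]
bowl@.055 [ 0.5618 -0.1304  0.055 ] [ 0.5741 -0.1377  0.055 ]
rack@.323 [array([0.589, 0.24 , 0.323]), array([0.585, 0.247, 0.323]), array([ 0.537, -0.251,  0.323]), array([ 0.539, -0.253,  0.323])]
head r,ang (np.float64(0.17093151551428099), np.float64(0.6335058634333515)) bowl (np.float64(0.17602284526693462), np.float64(44.92839264660492))
```

Call:
{"fn": "send_rows", "kwargs": {"increments": [{"z": 0.2}, {"z": 0.4}, {"z": 0.6}, {"z": 0.8}, {"z": 1}, {"z": 1}]}}

```text
$.increments[0]: bad value
```

Everything agrees: the rack origin from its corners is (0.697,-0.017), which matches the collar, and the radius is 0.171. The bowl is about 45° round toward −y. The move was refused, so I'll try complete rows.

Call:
{"fn": "send_rows", "kwargs": {"increments": [{"x": 0, "y": 0, "z": 0.2, "roll": 0, "fingers": 87}, {"x": 0, "y": 0, "z": 0.4, "roll": 0, "fingers": 87}, {"x": 0, "y": 0, "z": 0.6, "roll": 0, "fingers": 87}, {"x": 0, "y": 0, "z": 0.8, "roll": 0, "fingers": 87}, {"x": 0, "y": 0, "z": 1.0, "roll": 0, "fingers": 87}]}}

```text
clock: 0.7
position: [0.1685, -0.5752, 0.4916]
orientation: [-3.11, -0.446, -0.0]
force: [0.8, -0.6, -0.0]
gripper_width: 0.087
finger_force: 0.0
```

Call:
{"fn": "send_rows", "kwargs": {"increments": [{"x": 0, "y": 0, "z": 0.2, "roll": 0, "fingers": 87}, {"x": 0, "y": 0, "z": 0.4, "roll": 0, "fingers": 87}, {"x": 0, "y": 0, "z": 0.6, "roll": 0, "fingers": 87}, {"x": 0, "y": 0, "z": 0.8, "roll": 0, "fingers": 87}, {"x": 0, "y": 0, "z": 1.0, "roll": 0, "fingers": 87}, {"x": 0, "y": 0, "z": 1.0, "roll": 0, "fingers": 87}]}}

```text
clock: 1.3
position: [0.1685, -0.5755, 0.7454]
orientation: [3.099, 0.444, 0.0]
force: [-0.3, -0.9, -0.4]
gripper_width: 0.0866
finger_force: 0.0
```

```bash
python3 - <<'E'
from h import *
from scipy.spatial.transform import Rotation as R
s=ctrl.read_state();print(s['clock'],s['joint_pos'].round(3),s['position'].round(4),R.from_rotvec(s['orientation']).as_matrix().round(3))
E
```

```text
1.3 [-1.401  0.412  0.221 -0.     2.498 -0.115] [ 0.1685 -0.5755  0.7454] [[ 0.96   0.281  0.002]
 [ 0.281 -0.96  -0.011]
 [-0.001  0.011 -1.   ]]
```

Call:
{"fn": "send_rows", "kwargs": {"increments": [{"x": 0, "y": 0, "z": 0.2, "roll": 0, "fingers": 87}, {"x": 0, "y": 0, "z": 0.4, "roll": 0, "fingers": 87}, {"x": 0, "y": 0, "z": 0.6, "roll": 0, "fingers": 87}]}}

```text
clock: 1.6
position: [0.1557, -0.5311, 0.7809]
orientation: [3.082, 0.442, 0.006]
force: [0.2, 0.2, -0.0]
gripper_width: 0.0865
finger_force: 0.0
```

```bash
cat > st.py <<'E'
from h import *
from scipy.spatial.transform import Rotation as R
s=ctrl.read_state();M=R.from_rotvec(s['orientation']).as_matrix();print(round(s['clock'],2),s['joint_pos'].round(3),s['position'].round(4),'y',M[:,1].round(3),'z',M[:,2].round(3),s['force'].round(1))
E
python3 st.py
```

```text
1.6 [-1.413  0.352  0.216  0.006  2.545 -0.122] [ 0.1557 -0.5311  0.7809] y [ 0.281 -0.959  0.028] z [ 0.008 -0.027 -1.   ] [ 0.2  0.2 -0. ]
```

Call:
{"fn": "send_rows", "kwargs": {"increments": [{"x": 0, "y": 0, "z": -0.2, "roll": 0, "fingers": 87}, {"x": 0, "y": 0, "z": -0.4, "roll": 0, "fingers": 87}, {"x": 0, "y": 0, "z": -0.6, "roll": 0, "fingers": 87}]}}

```text
clock: 1.9
position: [0.1557, -0.5314, 0.6394]
orientation: [3.081, 0.442, 0.006]
force: [-0.3, -0.8, 0.4]
gripper_width: 0.087
finger_force: 0.0
```

```bash
python3 st.py
```

```text
1.9 [-1.413  0.184  0.824  0.004  2.104 -0.125] [ 0.1557 -0.5314  0.6394] y [ 0.281 -0.959  0.029] z [ 0.008 -0.028 -1.   ] [-0.3 -0.8  0.4]
```

The lean persists: each call starts from the clamped pose. So I can build up the lean the rack needs by commanding poses at a reach or joint limit. I'll fit the arm's planar geometry to choose where that works best, and bring the arm round to the front, staying high.

Call:
{"fn": "send_rows", "kwargs": {"increments": [{"x": 0.13, "y": 0.15, "z": 0, "roll": -0.008, "fingers": 87}, {"x": 0.26, "y": 0.3, "z": 0, "roll": -0.016, "fingers": 87}, {"x": 0.39, "y": 0.45, "z": 0, "roll": -0.024, "fingers": 87}, {"x": 0.52, "y": 0.6, "z": 0, "roll": -0.032, "fingers": 87}, {"x": 0.65, "y": 0.75, "z": 0, "roll": -0.04, "fingers": 87}, {"x": 0.78, "y": 0.9, "z": 0, "roll": -0.048, "fingers": 87}, {"x": 0.86, "y": 1.0, "z": 0, "roll": -0.056, "fingers": 87}]}}

```text
clock: 2.6
position: [0.3712, -0.2797, 0.6405]
orientation: [3.114, -0.104, 0.0]
force: [0.1, -0.0, -0.6]
gripper_width: 0.0868
finger_force: 0.0
```

Call:
{"fn": "send_rows", "kwargs": {"increments": [{"x": 0.1, "y": 0.15, "z": 0, "roll": 0, "fingers": 87}, {"x": 0.2, "y": 0.3, "z": 0, "roll": 0, "fingers": 87}, {"x": 0.3, "y": 0.45, "z": 0, "roll": 0, "fingers": 87}, {"x": 0.4, "y": 0.6, "z": 0, "roll": 0, "fingers": 87}, {"x": 0.5, "y": 0.75, "z": 0, "roll": 0, "fingers": 87}, {"x": 0.5, "y": 0.85, "z": 0, "roll": 0, "fingers": 87}]}}

```text
clock: 3.2
position: [0.4967, -0.0683, 0.6388]
orientation: [3.115, -0.101, -0.004]
force: [-0.7, -0.7, 1.0]
gripper_width: 0.0869
finger_force: 0.0
```

```bash
python3 st.py; python3 - <<'E'
from h import *
from scipy.optimize import least_squares
from scipy.spatial.transform import Rotation as R
s=ctrl.read_state();q=s['joint_pos'];p=s['position']
D=[(.3594,1.5113,1.2725,.5994,.2389),(.412,.221,2.498,.5997,.7454),(.184,.824,2.104,.5538,.6394),(.352,.216,2.545,.5535,.7809),(q[1],q[2],q[4],np.hypot(*p[:2]),p[2])]
def fk(m,q2,q3,q5):
    a,h,l2,l3,o,L=m;t=np.pi-q2-q3-q5
    return a+l2*np.sin(q2)+l3*np.sin(q2+q3+o)+L*np.sin(t),h+l2*np.cos(q2)+l3*np.cos(q2+q3+o)-L*np.cos(t),t
f=lambda m:np.r_[np.array([np.subtract(fk(m,*d[:3])[:2],d[3:]) for d in D]).ravel(),(m[5]-.25)*.01]
r=least_squares(f,[0,.4,.4,.4,.2,.25]);m=r.x;print(m.round(4),np.abs(r.fun).max());np.save('m.npy',m)
lo=np.array([-1.01,.21,.2]);hi=np.array([2.36,2.38,2.71])
def ik(rt,zt,tt,w):
    g=lambda x:np.r_[np.subtract(fk(m,*x)[:2],(rt,zt)),np.sqrt(w)*(fk(m,*x)[2]-tt)]
    return least_squares(g,[.35,.25,2.5],bounds=(lo,hi)).x
for w in(.05,.2,.7):
    x=ik(.5997,.8954,.011,w);print(w,x.round(3),np.round(fk(m,*x),4))
E
```

```text
3.2 [-0.256  0.111  0.914 -0.029  2.113  1.364] [ 0.4967 -0.0683  0.6388] y [-0.064 -0.998  0.025] z [-0.003 -0.025 -1.   ] [-0.7 -0.7  1. ]
[0.0037 0.2755 0.6123 0.4478 0.2535 0.3744] 0.0012441016607561744
0.05 [0.264 0.21  2.36 ] [0.5744 0.8442 0.3073]
0.2 [0.311 0.21  2.497] [0.5505 0.8067 0.1228]
0.7 [0.332 0.21  2.554] [0.5404 0.7936 0.0452]
```

```bash
cat > sim.py <<'E'
from h import *
from scipy.optimize import least_squares
m=np.load('m.npy');lo=np.array([-1.01,.21,.2]);hi=np.array([2.36,2.38,2.71])
def fk(q):
    a,h,l2,l3,o,L=m;q2,q3,q5=q;t=np.pi-q2-q3-q5
    return np.array([a+l2*np.sin(q2)+l3*np.sin(q2+q3+o)+L*np.sin(t),h+l2*np.cos(q2)+l3*np.cos(q2+q3+o)-L*np.cos(t),t])
def ik(T,q0,w=1.):
    g=lambda x:(fk(x)-T)*[1,1,w**.5]
    return least_squares(g,np.clip(q0,lo+1e-3,hi-1e-3),bounds=(lo,hi)).x
E
python3 - <<'E'
from sim import *
out=[]
for r in(.3,.45,.6,.75,.9):
  for z in(.35,.6,.75,.9):
    q0=ik(np.array([r,z,.03]),[.1,.9,2.1]);
    if abs(fk(q0)-[r,z,.03]).max()>.01: continue
    for d in range(-30,181,30):
        q=q0
        for k in range(6):
            T=fk(q)+np.r_[.25*np.cos(np.radians(d)),.25*np.sin(np.radians(d)),0];q=ik(T,q)
        out.append((fk(q)[2],r,z,d,*fk(q)[:2],*q))
out.sort(reverse=True)
for o in out[:14]:print(np.round(o,2))
E
```

```text
[ 0.5   0.9   0.35 30.    1.08  0.47  0.85  0.21  1.58]
[0.48 0.9  0.35 0.   1.2  0.07 1.26 0.21 1.2 ]
[ 0.48  0.75  0.6  30.    1.02  0.54  0.76  0.21  1.69]
[ 0.45  0.75  0.35 30.    1.05  0.48  0.82  0.21  1.66]
[0.45 0.75 0.6  0.   1.18 0.16 1.16 0.21 1.32]
[ 0.45  0.6   0.75 30.    0.97  0.59  0.69  0.21  1.79]
[0.43 0.75 0.35 0.   1.18 0.08 1.23 0.21 1.26]
[ 0.43  0.9   0.35 60.    0.78  0.76  0.45  0.21  2.05]
[ 0.43  0.6   0.6  30.    0.98  0.56  0.73  0.21  1.77]
[ 0.42  0.75  0.6  60.    0.7   0.81  0.36  0.21  2.15]
[0.41 0.6  0.75 0.   1.14 0.23 1.08 0.21 1.43]
[ 0.4   0.6   0.35 30.    1.01  0.5   0.79  0.21  1.73]
[0.4  0.6  0.6  0.   1.15 0.19 1.12 0.21 1.4 ]
[ 0.4   0.45  0.75 30.    0.93  0.61  0.66  0.21  1.87]
```

Call:
{"fn": "send_rows", "kwargs": {"increments": [{"x": 1, "y": -0.1, "z": 0.6, "roll": 0, "fingers": 60}, {"x": 1, "y": -0.1, "z": 0.6, "roll": 0, "fingers": 60}, {"x": 1, "y": -0.1, "z": 0.6, "roll": 0, "fingers": 60}, {"x": 1, "y": -0.1, "z": 0.6, "roll": 0, "fingers": 60}, {"x": 1, "y": -0.1, "z": 0.6, "roll": 0, "fingers": 60}, {"x": 1, "y": -0.1, "z": 0.6, "roll": 0, "fingers": 60}]}}

```text
clock: 3.8
position: [0.6599, -0.0866, 0.7023]
orientation: [3.11, -0.104, 0.048]
force: [-0.6, -0.4, 0.6]
gripper_width: 0.0598
finger_force: 0.0
```

Call:
{"fn": "send_rows", "kwargs": {"increments": [{"x": 1, "y": -0.1, "z": 0.6, "roll": 0, "fingers": 60}, {"x": 1, "y": -0.1, "z": 0.6, "roll": 0, "fingers": 60}, {"x": 1, "y": -0.1, "z": 0.6, "roll": 0, "fingers": 60}, {"x": 1, "y": -0.1, "z": 0.6, "roll": 0, "fingers": 60}, {"x": 1, "y": -0.1, "z": 0.6, "roll": 0, "fingers": 60}, {"x": 1, "y": -0.1, "z": 0.6, "roll": 0, "fingers": 60}]}}

```text
clock: 4.4
position: [0.713, -0.0904, 0.6688]
orientation: [3.104, -0.103, 0.103]
force: [0.0, -0.0, 0.4]
gripper_width: 0.06
finger_force: 0.0
```

```bash
python3 st.py
```

```text
4.4 [-0.211  0.536  0.215 -0.029  2.318  1.405] [ 0.713  -0.0904  0.6688] y [-0.067 -0.997  0.032] z [ 0.065 -0.036 -0.997] [ 0.  -0.   0.4]
```

Call:
{"fn": "send_rows", "kwargs": {"increments": [{"x": 1, "y": -0.1, "z": 0.4, "roll": 0, "fingers": 60}]}}

```text
clock: 4.5
position: [0.7331, -0.0921, 0.6617]
orientation: [3.099, -0.102, 0.151]
force: [0.3, -0.1, -0.7]
gripper_width: 0.0598
finger_force: 0.0
```

Call:
{"fn": "send_rows", "kwargs": {"increments": [{"x": 1, "y": -0.1, "z": 0.4, "roll": 0, "fingers": 60}]}}

```text
clock: 4.6
position: [0.7548, -0.094, 0.6522]
orientation: [3.094, -0.101, 0.196]
force: [0.3, -0.1, 0.1]
gripper_width: 0.0598
finger_force: 0.0
```

Call:
{"fn": "send_rows", "kwargs": {"increments": [{"x": 1, "y": -0.1, "z": 0.4, "roll": 0, "fingers": 60}]}}

```text
clock: 4.7
position: [0.7756, -0.0959, 0.6438]
orientation: [3.088, -0.1, 0.24]
force: [1.1, -0.5, -0.8]
gripper_width: 0.0602
finger_force: 0.0
```

Call:
{"fn": "send_rows", "kwargs": {"increments": [{"x": 1, "y": -0.1, "z": 0.4, "roll": 0, "fingers": 60}]}}

```text
clock: 4.8
position: [0.7959, -0.0977, 0.6363]
orientation: [3.081, -0.1, 0.287]
force: [0.4, -0.3, 0.2]
gripper_width: 0.0603
finger_force: 0.0
```

```bash
python3 st.py
```

```text
4.8 [-0.202  0.59   0.215 -0.017  2.146  1.423] [ 0.7959 -0.0977  0.6363] y [-0.068 -0.997  0.04 ] z [ 0.183 -0.052 -0.982] [ 0.4 -0.3  0.2]
```

Single-row calls add about 0.03 rad each, so I'll continue to about 0.6 rad.

Call:
{"fn": "send_rows", "kwargs": {"increments": [{"x": 1, "y": -0.1, "z": 0.6, "roll": 0, "fingers": 60}]}}

```text
clock: 4.9
position: [0.8118, -0.0991, 0.6333]
orientation: [3.073, -0.098, 0.334]
force: [0.5, 0.2, 1.2]
gripper_width: 0.0603
finger_force: 0.0
```

Call:
{"fn": "send_rows", "kwargs": {"increments": [{"x": 1, "y": -0.1, "z": 0.6, "roll": 0, "fingers": 60}]}}

```text
clock: 5.0
position: [0.8269, -0.1004, 0.6335]
orientation: [3.063, -0.097, 0.387]
force: [-0.1, -0.1, -0.8]
gripper_width: 0.06
finger_force: 0.0
```

Call:
{"fn": "send_rows", "kwargs": {"increments": [{"x": 1, "y": -0.1, "z": 0.6, "roll": 0, "fingers": 60}]}}

```text
clock: 5.1
position: [0.8424, -0.1018, 0.6334]
orientation: [3.053, -0.096, 0.439]
force: [0.6, 0.1, -0.4]
gripper_width: 0.0599
finger_force: 0.0
```

Call:
{"fn": "send_rows", "kwargs": {"increments": [{"x": 1, "y": -0.1, "z": 0.6, "roll": 0, "fingers": 60}]}}

```text
clock: 5.2
position: [0.8581, -0.1032, 0.6334]
orientation: [3.042, -0.095, 0.491]
force: [-0.3, 0.5, -0.1]
gripper_width: 0.0602
finger_force: 0.0
```

Call:
{"fn": "send_rows", "kwargs": {"increments": [{"x": 1, "y": -0.1, "z": 0.6, "roll": 0, "fingers": 60}]}}

```text
clock: 5.3
position: [0.8738, -0.1046, 0.6334]
orientation: [3.03, -0.094, 0.543]
force: [-1.0, -0.7, -0.7]
gripper_width: 0.0596
finger_force: 0.0
```

Call:
{"fn": "send_rows", "kwargs": {"increments": [{"x": 1, "y": -0.1, "z": 0.6, "roll": 0, "fingers": 60}]}}

```text
clock: 5.4
position: [0.8896, -0.1061, 0.6338]
orientation: [3.017, -0.093, 0.595]
force: [-0.7, 0.1, 0.3]
gripper_width: 0.0601
finger_force: 0.0
```

Call:
{"fn": "send_rows", "kwargs": {"increments": [{"x": 1, "y": -0.1, "z": 0.6, "roll": 0, "fingers": 60}]}}

```text
clock: 5.5
position: [0.9054, -0.1076, 0.6346]
orientation: [3.003, -0.092, 0.647]
force: [0.0, 0.3, 0.1]
gripper_width: 0.0601
finger_force: 0.0
```

Call:
{"fn": "send_rows", "kwargs": {"increments": [{"x": 1, "y": -0.1, "z": 0.6, "roll": 0, "fingers": 60}]}}

```text
clock: 5.6
position: [0.9212, -0.1091, 0.6355]
orientation: [2.988, -0.091, 0.699]
force: [0.2, -0.9, 0.5]
gripper_width: 0.0604
finger_force: 0.0
```

```bash
python3 st.py
```

```text
5.6 [-0.193  0.634  0.215  0.003  1.828  1.44 ] [ 0.9212 -0.1091  0.6355] y [-0.074 -0.996  0.056] z [ 0.441 -0.083 -0.894] [ 0.2 -0.9  0.5]
```

Call:
{"fn": "send_rows", "kwargs": {"increments": [{"x": 1, "y": -0.1, "z": 0.6, "roll": 0, "fingers": 60}]}}

```text
clock: 5.7
position: [0.9369, -0.1106, 0.6369]
orientation: [2.972, -0.089, 0.752]
force: [-0.0, 0.1, -0.4]
gripper_width: 0.0599
finger_force: 0.0
```

Call:
{"fn": "send_rows", "kwargs": {"increments": [{"x": 1, "y": -0.1, "z": 0.6, "roll": 0, "fingers": 60}]}}

```text
clock: 5.8
position: [0.9526, -0.1121, 0.6384]
orientation: [2.955, -0.088, 0.804]
force: [-0.5, -0.1, 0.1]
gripper_width: 0.0603
finger_force: 0.0
```

Call:
{"fn": "send_rows", "kwargs": {"increments": [{"x": 1, "y": -0.1, "z": 0.6, "roll": 0, "fingers": 60}]}}

```text
clock: 5.9
position: [0.9683, -0.1136, 0.6401]
orientation: [2.937, -0.086, 0.856]
force: [0.8, -0.0, 0.3]
gripper_width: 0.0599
finger_force: 0.0
```

Call:
{"fn": "send_rows", "kwargs": {"increments": [{"x": 1, "y": -0.1, "z": 0.6, "roll": 0, "fingers": 60}]}}

```text
clock: 6.0
position: [0.9838, -0.115, 0.6422]
orientation: [2.918, -0.085, 0.908]
force: [-0.4, -0.2, -0.5]
gripper_width: 0.0599
finger_force: 0.0
```

Call:
{"fn": "send_rows", "kwargs": {"increments": [{"x": 1, "y": -0.1, "z": 0.6, "roll": 0, "fingers": 60}]}}

```text
clock: 6.1
position: [0.9991, -0.1165, 0.6445]
orientation: [2.898, -0.084, 0.96]
force: [0.3, -0.1, 1.1]
gripper_width: 0.0598
finger_force: 0.0
```

Call:
{"fn": "send_rows", "kwargs": {"increments": [{"x": 1, "y": -0.1, "z": 0.6, "roll": 0, "fingers": 60}]}}

```text
clock: 6.2
position: [1.0143, -0.118, 0.6469]
orientation: [2.877, -0.082, 1.011]
force: [0.3, -0.4, -0.1]
gripper_width: 0.06
finger_force: 0.0
```

```bash
python3 st.py
```

```text
6.2 [-0.189  0.674  0.215  0.015  1.571  1.445] [ 1.0143 -0.118   0.6469] y [-0.081 -0.994  0.067] z [ 0.621 -0.103 -0.777] [ 0.3 -0.4 -0.1]
```

The lean is now 39° toward the rack, as required. Next I'll bring the tool back in front of the rack and lower it.

Call:
{"fn": "send_rows", "kwargs": {"increments": [{"x": -0.2, "y": 0.04, "z": 0, "roll": 0, "fingers": 60}, {"x": -0.4, "y": 0.08, "z": 0, "roll": 0, "fingers": 60}, {"x": -0.6, "y": 0.12, "z": 0, "roll": 0, "fingers": 60}, {"x": -0.8, "y": 0.16, "z": 0, "roll": 0, "fingers": 60}, {"x": -1, "y": 0.2, "z": 0, "roll": 0, "fingers": 60}]}}

```text
clock: 6.7
position: [0.7728, -0.0697, 0.6469]
orientation: [2.878, -0.082, 1.01]
force: [-0.5, 0.1, 1.1]
gripper_width: 0.0598
finger_force: 0.0
```

Call:
{"fn": "send_rows", "kwargs": {"increments": [{"x": -0.2, "y": 0.04, "z": 0, "roll": 0, "fingers": 60}, {"x": -0.4, "y": 0.08, "z": 0, "roll": 0, "fingers": 60}, {"x": -0.6, "y": 0.12, "z": 0, "roll": 0, "fingers": 60}, {"x": -0.8, "y": 0.16, "z": 0, "roll": 0, "fingers": 60}, {"x": -1, "y": 0.2, "z": 0, "roll": 0, "fingers": 60}, {"x": -1, "y": 0.2, "z": 0, "roll": 0, "fingers": 60}]}}

```text
clock: 7.3
position: [0.5202, -0.0189, 0.6496]
orientation: [2.876, -0.081, 1.016]
force: [0.0, -0.3, 0.6]
gripper_width: 0.0599
finger_force: 0.0
```

Call:
{"fn": "send_rows", "kwargs": {"increments": [{"x": -0.17, "y": 0, "z": -0.2, "roll": 0, "fingers": 60}, {"x": -0.17, "y": 0, "z": -0.4, "roll": 0, "fingers": 60}, {"x": -0.17, "y": 0, "z": -0.6, "roll": 0, "fingers": 60}, {"x": -0.17, "y": 0, "z": -0.8, "roll": 0, "fingers": 60}, {"x": -0.17, "y": 0, "z": -0.9, "roll": 0, "fingers": 60}, {"x": -0.17, "y": 0, "z": -0.9, "roll": 0, "fingers": 60}]}}

```text
clock: 7.9
position: [0.4788, -0.0195, 0.4142]
orientation: [2.886, -0.083, 0.992]
force: [-0.3, 0.6, -1.2]
gripper_width: 0.06
finger_force: 0.0
```

```bash
python3 st.py; python3 - <<'E'
from h import *
from sim import fk,ik
for r,z in((.5,.3),(.529,.23),(.529,.178),(.59,.178)):
    q=ik(np.array([r,z,.68]),[.1,1.5,1]);print(r,z,q.round(3),(fk(q)-[r,z,.68]).round(4))
t=cam('top');cv2.imwrite('pics/top1.png',t['frame']);s=cam('side');cv2.imwrite('pics/side1.png',s['frame'])
# bowl rim: sample contour in top0
im=cv2.imread('pics/top0.png');b,g,r=[im[...,i].astype(int) for i in range(3)]
m=((b-r>=3)).astype(np.uint8);m[:170]=0;m[262:]=0;m[:,:325]=0;m[:,415:]=0
m=cv2.morphologyEx(m,cv2.MORPH_OPEN,np.ones((3,3)));m=cv2.morphologyEx(m,cv2.MORPH_CLOSE,np.ones((9,9)))
c=max(cv2.findContours(m,0,1)[0],key=cv2.contourArea);h=cv2.convexHull(c);e=cv2.fitEllipse(h);print('ellipse',e,cv2.minEnclosingCircle(h))
print(onz(t,*e[0],.055))
E
```

```text
7.9 [-0.204 -0.288  1.952  0.034  0.811  1.409] [ 0.4788 -0.0195  0.4142] y [-0.08  -0.995  0.066] z [ 0.611 -0.101 -0.785] [-0.3  0.6 -1.2]
0.5 0.3 [-0.129  2.156  0.435] [-0.  0. -0.]
0.529 0.23 [0.046 2.217 0.2  ] [ 0.0001  0.0026 -0.0014]
0.529 0.178 [0.075 2.21  0.2  ] [ 0.0032  0.043  -0.0229]
0.59 0.178 [0.179 2.104 0.2  ] [ 0.0064  0.0356 -0.0215]
ellipse ((369.1863098144531, 207.6542510986328), (67.64048767089844, 89.13758850097656), 98.54708099365234) ((369.5, 202.5), 44.972312927246094)
[ 0.58842059 -0.13693106  0.055     ]
```

```bash
python3 - <<'E'
from h import *
from scipy.optimize import least_squares
s=ctrl.read_state();q=s['joint_pos'];p=s['position']
D=[(.3594,1.5113,1.2725,.5994,.2389),(.412,.221,2.498,.5997,.7454),(.184,.824,2.104,.5538,.6394),(.352,.216,2.545,.5535,.7809),(.634,.215,1.828,np.hypot(.9212,.1091),.6355),(.674,.215,1.571,np.hypot(1.0143,.118),.6469),(q[1],q[2],q[4],np.hypot(*p[:2]),p[2])]
def fk(m,q2,q3,q5):
    a,h,l2,l3,o,L=m;t=np.pi-q2-q3-q5
    return a+l2*np.sin(q2)+l3*np.sin(q2+q3+o)+L*np.sin(t),h+l2*np.cos(q2)+l3*np.cos(q2+q3+o)-L*np.cos(t),t
f=lambda m:np.array([np.subtract(fk(m,*d[:3])[:2],d[3:]) for d in D]).ravel()
r=least_squares(f,np.load('m.npy'));print(r.x.round(4),np.abs(r.fun).max());np.save('m.npy',r.x)
import sim
for rr in(.53,.55,.57,.59,.6):
  for z in(.18,.195,.21):
    best=0
    for t in np.arange(.3,.75,.02):
        x=sim.ik(np.array([rr,z,t]),[.1,2,.3])
        if abs(sim.fk(x)-[rr,z,t]).max()<1e-3:best=t
    print(rr,z,round(best,2),end=' | ')
E
```

```text
[0.0059 0.2698 0.6071 0.4475 0.2538 0.3637] 0.0005228158639289937
0.53 0.18 0.58 | 0.53 0.195 0.6 | 0.53 0.21 0.64 | 0.55 0.18 0.58 | 0.55 0.195 0.62 | 0.55 0.21 0.64 | 0.57 0.18 0.6 | 0.57 0.195 0.62 | 0.57 0.21 0.64 | 0.59 0.18 0.6 | 0.59 0.195 0.62 | 0.59 0.21 0.64 | 0.6 0.18 0.6 | 0.6 0.195 0.62 | 0.6 0.21 0.66 |
```

View pics/top1.png

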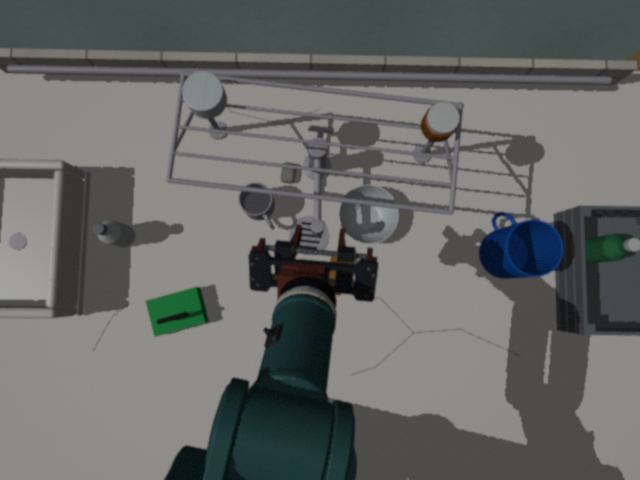

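The top view shows the opened fingers at about (297–343, 235), straddling the head column at x≈317, with the gripper clear in front of the rack edge. Now I'll lower it.

Call:
{"fn": "send_rows", "kwargs": {"increments": [{"x": 0.05, "y": 0, "z": -0.15, "roll": 0, "fingers": 60}, {"x": 0.1, "y": 0, "z": -0.3, "roll": 0, "fingers": 60}, {"x": 0.15, "y": 0, "z": -0.45, "roll": 0, "fingers": 60}, {"x": 0.2, "y": 0, "z": -0.65, "roll": 0, "fingers": 60}, {"x": 0.2, "y": 0, "z": -0.65, "roll": 0, "fingers": 60}]}}

```text
clock: 8.5
position: [0.5333, -0.0202, 0.2556]
orientation: [2.883, -0.082, 1.0]
force: [-1.2, 0.5, 0.2]
gripper_width: 0.0604
finger_force: 0.0
```

Call:
{"fn": "send_rows", "kwargs": {"increments": [{"x": 0, "y": 0, "z": -0.12, "roll": 0, "fingers": 60}]}}

```text
clock: 8.6
position: [0.5382, -0.0211, 0.235]
orientation: [2.872, -0.082, 1.024]
force: [0.2, -0.2, -0.4]
gripper_width: 0.06
finger_force: 0.0
```

```bash
python3 st.py
```

```text
8.6 [-0.17   0.06   2.194  0.018  0.197  1.441] [ 0.5382 -0.0211  0.235 ] y [-0.081 -0.994  0.068] z [ 0.628 -0.104 -0.771] [ 0.2 -0.2 -0.4]
```

Call:
{"fn": "send_rows", "kwargs": {"increments": [{"x": -0.05, "y": 0.01, "z": -0.2, "roll": 0, "fingers": 60}]}}

```text
clock: 8.7
position: [0.5243, -0.018, 0.21]
orientation: [2.903, -0.083, 0.953]
force: [0.5, -0.1, 0.5]
gripper_width: 0.0601
finger_force: 0.0
```

Call:
{"fn": "send_rows", "kwargs": {"increments": [{"x": -0.03, "y": 0, "z": -0.2, "roll": 0, "fingers": 60}]}}

```text
clock: 8.8
position: [0.5205, -0.0177, 0.1897]
orientation: [2.925, -0.084, 0.898]
force: [0.6, -0.5, -1.6]
gripper_width: 0.06
finger_force: 0.0
```

Call:
{"fn": "send_rows", "kwargs": {"increments": [{"x": 0, "y": 0, "z": -0.1, "roll": 0, "fingers": 60}]}}

```text
clock: 8.9
position: [0.5229, -0.0177, 0.1781]
orientation: [2.936, -0.085, 0.868]
force: [0.4, -0.2, 0.1]
gripper_width: 0.0602
finger_force: 0.0
```

```bash
python3 st.py
```

```text
8.9 [-0.165  0.155  2.208 -0.006  0.199  1.469] [ 0.5229 -0.0177  0.1781] y [-0.075 -0.995  0.06 ] z [ 0.54  -0.091 -0.837] [ 0.4 -0.2  0.1]
```

Call:
{"fn": "send_rows", "kwargs": {"increments": [{"x": 0.02, "y": 0, "z": 0.015, "roll": 0, "fingers": 31}, {"x": 0.02, "y": 0, "z": 0.015, "roll": 0, "fingers": 31}, {"x": 0.02, "y": 0, "z": 0.015, "roll": 0, "fingers": 31}, {"x": 0.02, "y": 0, "z": 0.015, "roll": 0, "fingers": 31}]}}

```text
clock: 9.3
position: [0.5269, -0.0175, 0.1813]
orientation: [2.936, -0.084, 0.868]
force: [-0.4, -0.5, 0.0]
gripper_width: 0.0327
finger_force: 0.0
```

```bash
python3 st.py; python3 - <<'E'
from h import *
s=cam('side')['frame'][170:290,240:400];t=cam('top')['frame'][150:270,250:410]
o=np.hstack([cv2.resize(a,(400,300),interpolation=2) for a in(s,t)]);cv2.imwrite('pics/z2.png',np.clip(o*1.4,0,255).astype(np.uint8))
print(ctrl.read_state()['gripper_width'],ctrl.read_state()['finger_force'])
E
```

```text
9.3 [-0.163  0.153  2.196 -0.011  0.212  1.476] [ 0.5269 -0.0175  0.1813] y [-0.075 -0.995  0.06 ] z [ 0.541 -0.091 -0.836] [-0.4 -0.5  0. ]
0.031173243179070765 0.0
```

View pics/z2.png

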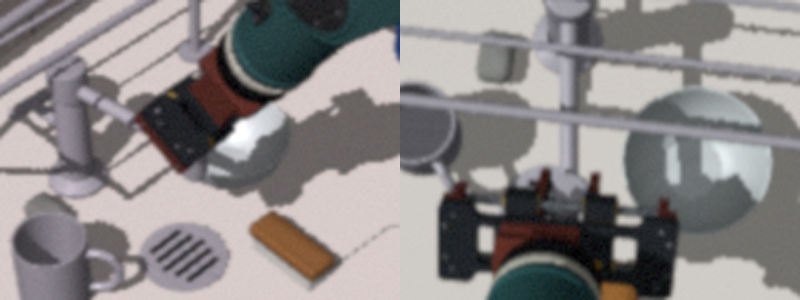

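The head sits between the fingers: in the top crop the fingers are at 545 and 597 and the tube at 569. I'll swing the first half slowly along the arc.

Call:
{"fn": "send_rows", "kwargs": {"increments": [{"x": 0, "y": -0.025, "z": 0, "roll": 0, "fingers": 31}, {"x": 0.002, "y": -0.055, "z": 0, "roll": 0, "fingers": 31}, {"x": 0.005, "y": -0.085, "z": 0, "roll": 0, "fingers": 31}, {"x": 0.01, "y": -0.115, "z": 0, "roll": 0, "fingers": 31}, {"x": 0.015, "y": -0.143, "z": 0, "roll": 0, "fingers": 31}, {"x": 0.022, "y": -0.172, "z": 0, "roll": 0, "fingers": 31}, {"x": 0.031, "y": -0.2, "z": 0, "roll": 0, "fingers": 31}, {"x": 0.04, "y": -0.228, "z": 0, "roll": 0, "fingers": 31}, {"x": 0.051, "y": -0.256, "z": 0, "roll": 0, "fingers": 31}]}}

```text
clock: 10.3
position: [0.5376, -0.0803, 0.1793]
orientation: [2.941, -0.084, 0.862]
force: [-2.1, 4.6, 1.1]
gripper_width: 0.031
finger_force: 2.2
```

```bash
python3 st.py
```

```text
10.3 [-0.34   0.175  2.169  0.4    0.249  0.927] [ 0.5376 -0.0803  0.1793] y [-0.074 -0.996  0.058] z [ 0.536 -0.088 -0.839] [-2.1  4.6  1.1]
```

Call:
{"fn": "send_rows", "kwargs": {"increments": [{"x": 0.012, "y": -0.027, "z": 0, "roll": 0, "fingers": 31}, {"x": 0.025, "y": -0.054, "z": 0, "roll": 0, "fingers": 31}, {"x": 0.039, "y": -0.08, "z": 0, "roll": 0, "fingers": 31}, {"x": 0.055, "y": -0.105, "z": 0, "roll": 0, "fingers": 31}, {"x": 0.071, "y": -0.13, "z": 0, "roll": 0, "fingers": 31}, {"x": 0.089, "y": -0.154, "z": 0, "roll": 0, "fingers": 31}, {"x": 0.107, "y": -0.177, "z": 0, "roll": 0, "fingers": 31}, {"x": 0.127, "y": -0.2, "z": 0, "roll": 0, "fingers": 31}]}}

```text
clock: 11.1
position: [0.5693, -0.1298, 0.179]
orientation: [2.942, -0.084, 0.861]
force: [-2.5, 4.6, 0.9]
gripper_width: 0.0309
finger_force: 2.3
```

```bash
python3 st.py; python3 - <<'E'
from h import *
s=cam('side');t=cam('top');cv2.imwrite('pics/s3.png',s['frame']);cv2.imwrite('pics/t3.png',t['frame'])
s=s['frame'][170:290,240:400];t=t['frame'][150:270,250:410]
o=np.hstack([cv2.resize(a,(400,300),interpolation=2) for a in(s,t)]);cv2.imwrite('pics/z3.png',np.clip(o*1.4,0,255).astype(np.uint8))
E
```

```text
11.1 [-0.435  0.228  2.089  0.512  0.304  0.742] [ 0.5693 -0.1298  0.179 ] y [-0.073 -0.996  0.057] z [ 0.536 -0.088 -0.84 ] [-2.5  4.6  0.9]
```

View pics/z3.png

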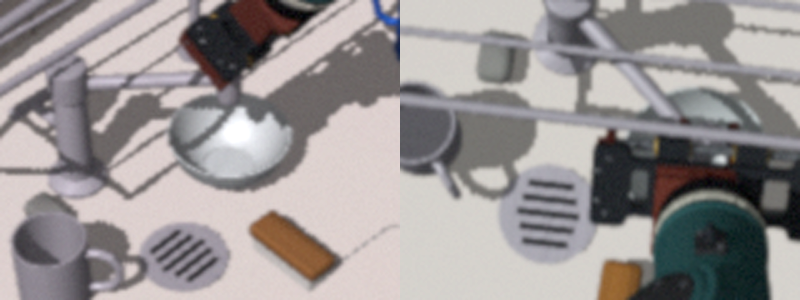

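```bash
python3 - <<'E'
from h import *
s=cam('side');t=cam('top')
a=np.linspace(0,2*np.pi,73)
for c0 in((.574,-.138),(.570,-.135),(.576,-.136)):
    for n,c in(('side',s),('top',t)):
        P=np.array([proj(c,(c0[0]+.07*np.cos(x),c0[1]+.07*np.sin(x),.055)) for x in a])
        print(c0,n,'u',P[:,0].min().round(1),P[:,0].max().round(1),'v',P[:,1].min().round(1),P[:,1].max().round(1))
print(proj(s,(.576,-.136,0.111)),proj(s,(.5705,-.1285,.111)))
si=cv2.imread('pics/side0.png');ti=cv2.imread('pics/top0.png')
# draw for checking
o=[]
for im,c,(u,v) in((si,s,(290,190)),(ti,t,(325,170))):
    q=cv2.resize(im[v:v+80,u:u+100],None,fx=4,fy=4,interpolation=2);q=np.clip(q*1.4,0,255).astype(np.uint8)
    for z,col in((.055,(0,0,255)),):
        for x in a[::3]:
            p=proj(c,(.574+.07*np.cos(x),-.138+.07*np.sin(x),z));cv2.circle(q,(int((p[0]-u+.5)*4),int((p[1]-v+.5)*4)),1,col,-1)
    o.append(q)
cv2.imwrite('pics/b.png',np.hstack(o))
E
```

```text
(0.574, -0.138) side u 306.0 356.4 v 205.0 239.5
(0.574, -0.138) top u 339.2 400.0 v 183.9 244.2
(0.57, -0.135) side u 306.4 356.9 v 206.1 240.8
(0.57, -0.135) top u 337.9 398.7 v 185.6 245.9
(0.576, -0.136) side u 305.0 355.4 v 205.0 239.6
(0.576, -0.136) top u 338.3 399.1 v 183.0 243.3
(np.float64(330.3780284283914), np.float64(206.59297644310587)) (np.float64(330.2718710847806), np.float64(208.8909569212228))
```

View pics/b.png

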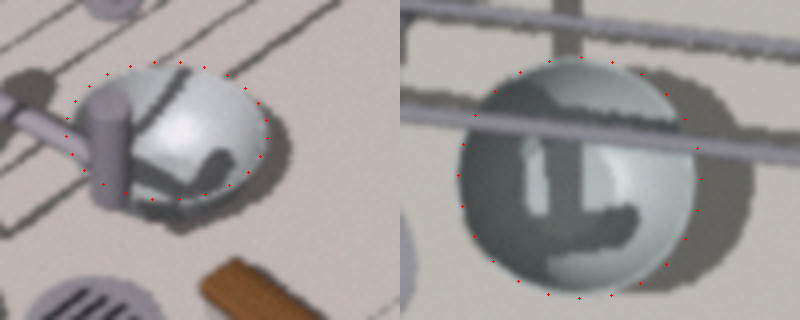

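The bowl centre is confirmed at about (0.573,-0.137): the rim overlay fits to under 1 px. The head is about 3° short, so I'll nudge it on.

Call:
{"fn": "send_rows", "kwargs": {"increments": [{"x": 0.01, "y": -0.01, "z": 0, "roll": 0, "fingers": 31}, {"x": 0.018, "y": -0.019, "z": 0, "roll": 0, "fingers": 31}, {"x": 0.027, "y": -0.028, "z": 0, "roll": 0, "fingers": 31}, {"x": 0.027, "y": -0.028, "z": 0, "roll": 0, "fingers": 31}]}}

```text
clock: 11.7
position: [0.5778, -0.1385, 0.18]
orientation: [2.937, -0.085, 0.865]
force: [-0.1, 4.5, -2.1]
gripper_width: 0.0311
finger_force: 2.0
```

Call:
{"fn": "send_rows", "kwargs": {"increments": [{"x": 0, "y": 0.006, "z": 0, "roll": 0, "fingers": 50}, {"x": 0, "y": 0.006, "z": 0, "roll": 0, "fingers": 50}, {"x": 0, "y": 0.006, "z": 0, "roll": 0, "fingers": 50}]}}

```text
clock: 12.0
position: [0.5787, -0.1378, 0.1811]
orientation: [2.934, -0.085, 0.868]
force: [-0.7, -0.0, 0.2]
gripper_width: 0.0493
finger_force: 0.0
```

```bash
python3 st.py
```

```text
12.0 [-0.441  0.238  2.07   0.51   0.307  0.74 ] [ 0.5787 -0.1378  0.1811] y [-0.076 -0.995  0.061] z [ 0.541 -0.092 -0.836] [-0.7 -0.   0.2]
```

Call:
{"fn": "send_rows", "kwargs": {"increments": [{"x": -0.04, "y": 0.007, "z": 0.062, "roll": 0, "fingers": 50}, {"x": -0.08, "y": 0.013, "z": 0.124, "roll": 0, "fingers": 50}, {"x": -0.13, "y": 0.02, "z": 0.2, "roll": 0, "fingers": 50}, {"x": -0.19, "y": 0.03, "z": 0.3, "roll": 0, "fingers": 50}, {"x": -0.26, "y": 0.04, "z": 0.4, "roll": 0, "fingers": 50}, {"x": -0.35, "y": 0.04, "z": 0.5, "roll": 0, "fingers": 50}, {"x": -0.45, "y": 0.04, "z": 0.6, "roll": 0, "fingers": 50}, {"x": -0.55, "y": 0.04, "z": 0.7, "roll": 0, "fingers": 50}, {"x": -0.55, "y": 0.04, "z": 0.7, "roll": 0, "fingers": 50}]}}

```text
clock: 12.9
position: [0.44, -0.1281, 0.3595]
orientation: [2.929, -0.085, 0.874]
force: [0.3, -0.1, -0.1]
gripper_width: 0.0498
finger_force: 0.0
```

```bash
python3 st.py; python3 - <<'E'
from h import *
s=cam('side');t=cam('top')
for z in((.573,-.137,.192),(.573,-.137,.111)):print(proj(s,z),proj(t,z))
s=s['frame'][170:290,240:400];t=t['frame'][150:270,250:410]
o=np.hstack([cv2.resize(a,(400,300),interpolation=2) for a in(s,t)]);cv2.imwrite('pics/z4.png',np.clip(o*1.4,0,255).astype(np.uint8))
E
```

```text
12.9 [-0.637 -0.254  2.022  0.33   0.866  0.842] [ 0.44   -0.1281  0.3595] y [-0.077 -0.995  0.064] z [ 0.544 -0.096 -0.833] [ 0.3 -0.1 -0.1]
(np.float64(331.8137558138763), np.float64(183.31759383832207)) (np.float64(376.7690199705801), np.float64(204.18435329938006))
(np.float64(331.4823928262192), np.float64(206.85975971510433)) (np.float64(372.0528419458278), np.float64(210.4622359699252))
```

View pics/z4.png

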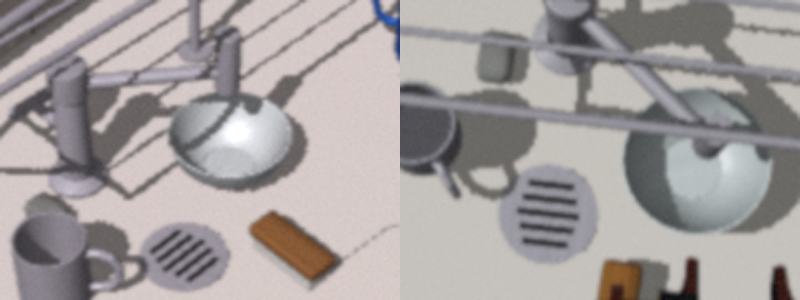

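The spout head is now clear of the gripper. Its top sits at side (331.6,183.2), against (331.8,183.3) predicted for exact centring, and the top view agrees. The bowl, mug and brush haven't moved.

```bash
python3 -c "
from rig import ctrl;print(ctrl.sign_off())"
```

```text
the job is handed in; nothing more can be done
None
```

The spout's mouth is now over the middle of the bowl to within my measurement (a few mm), the gripper is clear, and the bowl, mug and brush look unmoved; the job was handed in at about 13 s on the robot's clock, and I have no verdict back.

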